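# Hold the grinder's bayonet lid at its half-way run position

## Task

Fit the loose lid on the grinder: lower its two lugs through the two notches in the socket until the lid is down on the rim, then twist it clockwise (seen from above) half-way, 45 degrees of its quarter turn, so that its grip bar points at the single pips on the rim; that is the sprung hold-to-run position. Do not turn it on to the lock click at the double pips. Finish while still gripping the lid and holding it there against the spring, flat and fully down, and leave the honey jar, pepper pot and mug where they stand.

Things in the scene. Friction and masses are not known exactly. Their poses are not given: they have to be found in the camera images.
- grinder: Countertop spice grinder, fixed to the worktop: round steel and black body, 120 mm across at the foot, rim 116 mm across and 90 mm above the worktop, a round socket in its top. Origin at the centre of its underside, z up, x along the line through the two notches. It is the same after half a turn, so the lid fits either way round.
- socket (a point): Centre of the grinder's socket at rim height. Opening 68 mm across in a steel lip 7 mm thick, its top flush with the rim; under the lip a chamber 88 mm across, floor 20 mm below the rim, with a blade well about 55 mm wide in the middle.
- notch (a point): Middle of one of the two notches in the lip (39 mm from the axis along the grinder's +x, rim height; the other is opposite). Each is 18 mm wide and reaches to 44 mm from the axis; a raised radial ridge on the rim beside it marks it.
- half_pip (a point): Single raised steel pip, 6 mm, on the rim 52 mm from the axis, 45 degrees clockwise (from above) of the notch: half-way, run. A second one is opposite.
- lock_pips (a point): Between the pair of raised pips on the rim, 52 mm from the axis, 90 degrees clockwise of the notch: lock. A second pair is opposite. A bump on the chamber floor meets the lugs after about 55 degrees of turn and is passed with a click shortly before 90; short of it only the switch spring resists.
- lid: Loose white plastic lid, 0.1 to 0.2 kg, upright on its plug. Origin at the centre of the plug's underside, z up, x along grip bar and lugs. Plug 62 mm across (foot chamfered to 57), 18.5 mm tall; above it a disc 92 mm across, 18.5 to 24.5 mm up. Seated, the disc lies on the rim and the origin is 71.5 mm above the grinder's origin, with 3 mm of play round the plug.
- lid_grip (a point): In the lid's upright grip bar, on the lid's axis, 43 mm above its origin. The bar is 64 mm long (along the lid's x), 14 mm wide (y) and stands from 24.5 to 56.5 mm above the origin.
- lug (a point): In one of the lid's two lugs at the plug's foot (36 mm from the axis along the lid's +x; the other is opposite). Each is 12 mm wide, 8.5 mm tall from the plug's underside up, and reaches to 40 mm from the axis: 3 mm of play each side in a notch.
- run_switch (a joint): Sprung switch in the grinder that the lugs push round: 0 at rest (lid just inserted), growing as the lid turns clockwise, rad. The lid's own angle from the notches is about 0.08 more (play). 0.70 is half-way (lid at 45 degrees), 1.49 the end stop at the lock. The spring resists with 0.03 N m at 0, 0.10 N m at half-way and turns it back if the lid is let go.
- jar_honey: honey jar, round, 60 mm across, 86 mm tall, bystander, origin at the centre of its underside
- pepper_pot: pepper pot, round, 46 mm across, 106 mm tall, bystander, origin at the centre of its underside
- mug: mug, 81x89x72 mm, bystander, origin at the centre of its underside
There are look-alikes about, which are no part of the job. Of the things shaped like the lid, the white one is meant.

How it is judged:
On the way, in this order (a step that is already met when the one before it is completed fails the run):
1. the lid is down in the socket, lugs through the notches, not yet turned (z of lid in the frame of grinder between 0.069 and 0.0742 m and horizontal distance between lid and grinder below 0.006 m and angle between lid's own z axis and vertical below 0.08 rad and value of joint run_switch below 0.3 rad), for 0.1 s.
2. the lid is turned half-way (z of lid in the frame of grinder between 0.069 and 0.0742 m and horizontal distance between lid and grinder below 0.006 m and angle between lid's own z axis and vertical below 0.08 rad and value of joint run_switch between 0.5 and 0.9 rad), for 0.3 s.
At the end, for the whole second after the job is handed in: The fingers still grip the lid (over 1 N) and hold it still; the lid is flat (within 0.08 rad) and down in the socket (origin within about 2.5 mm of its seat in height and 6 mm sideways), and run_switch stands between 0.5 and 0.9 rad (half-way is 0.70) (all of step 2 and contact force between the fingers and lid above 1 N and angular speed of lid below 0.1 rad/s and linear speed of lid below 0.02 m/s); the arm keeps its last pose, push and grip.
It fails at once if the lid is turned on to the lock click (run_switch past 1.2 rad) (value of joint run_switch above 1.2 rad).
It fails at once if the honey jar is pushed more than 20 mm or tipped (distance of jar_honey from where it was at the start of the episode above 0.02 m or angle between jar_honey's own z axis and vertical above 0.3 rad).
It fails at once if the pepper pot is pushed more than 20 mm or tipped (distance of pepper_pot from where it was at the start of the episode above 0.02 m or angle between pepper_pot's own z axis and vertical above 0.3 rad).
It fails at once if the mug is pushed more than 20 mm or tipped (distance of mug from where it was at the start of the episode above 0.02 m or angle between mug's own z axis and vertical above 0.3 rad).
It also fails if it takes over 45 s, if anything falls off the work surface, if the arm or the gripper's body presses on something with over 40 N, if the wrist force passes 120 N, or if a joint passes its speed limit or range.

## Robot

A 6-joint arm with a two-finger parallel gripper is mounted at the origin on a cart in front of the work surface, level with it; the furniture and walls round the work are solid. World frame = base frame: x ahead of the robot, y to its left, z up, the work surface at z = 0. Lengths are in m, angles in rad, forces in N, time in s.
With the tool pointing down it reaches from about 0.325 to 0.85 m from the base axis. Payload 15.5 kg.
Tool frame: the origin (TCP) lies between the finger pads; the fingertips stand manip.finger_overhang ahead of it and the grasp point (between the pads) lies 6 mm ahead of it (manip.finger_overhang is the distance from the TCP to the fingertips, in m); z points along the fingers, y is the line along which they close (so a half turn about z gives the same grasp; the last joint's range is limited). The gripper opens to 91 mm and grips with 3 to 60 N. Pads are 32 mm wide; open, the fingers measure 118 mm over their backs; the gripper's body (76 mm by 178 mm) begins 60 mm behind the grasp point.
Start: joints at [-1.296, 0.494, 1.345, -0, 1.302, -0.096], TCP at [0.226, -0.583, 0.239] pointing down, gripper open.
Joint ranges: [-2.91, 2.91], [-0.82, 2.16], [0.22, 2.67], [-1.22, 4.37], [0.12, 2.79], [-3.08, 3.08]. Speed limits (rad/s): [1.89, 1.89, 2.57, 3.01, 3.01, 3.01].

## Interface

Orientations are given as a unit quaternion [w, x, y, z].
In Python, from cell import manip gives the robot as it stands. The module is installed in compiled form; this text tells all that it offers.
- The arm moves only by the shell command python3 -m inch 'ROWS'. ROWS is JSON, one flat list of numbers, 7 for each row, row after row: the shift along the tool's x, y, z in cm, then the turn, a rotation vector about the tool's x, y, z in rad, then the gripper's target within -1 to 1 (fully open at 1, half-way at 0, shut at -1). A call has 1 to 12 rows; each row shifts and turns the commanded pose from where the row before left it, along the tool's axes as they then stand; what a row does not reach is not made up. A row lasts 1/10 s, in which the tool goes at most 50 mm and 8.59 degrees, less where a joint would pass 70% of its speed; a pose out of reach is approached as far as the arm can. A call with a gripper value outside its range is refused whole. The fingers move at their own pace and stop on an object; the grip force is fixed at half the most. Time passes only in rows, so rows that do not move let the fingers close. It gives the time, the measured TCP pose, the force, the opening and the grip force at its end, in the units of the state.
- manip.get_state(): the state, without advancing time (a new reading comes with each control period).
- manip.camera(name): name is "scene" or "top"; returns (picture, depth): 384x512x3 uint8, red, green, blue; 384x512 float32, m along the optical axis (not along the pixel's ray), 0 where there is no reading.
- manip.calibration(name): a dict with "camera_matrix" (3x3 intrinsics, pixels), "dist_coeffs" ([k1, k2, p1, p2, k3] as OpenCV has them; the pictures are not rectified), "T" (4x4, takes a point from camera to world coordinates). Camera axes: x right, y down, z forward; pixel columns grow to the right and rows downward; lengths in m; the calibration is good to about 2 mm. A picture is of the moment at which its call begins. calibration takes no time and is no camera call.
- manip.finish_job(): hands the job in; it is judged then, once.
Trained networks look in the newest picture that a camera, given by its name, has taken for a name from the list of things; names that differ only in an ending like _2 or _b are one class to them, and where a whole thing is asked for, a point or a joint stands for the part that bears it (a point fixed in the world has none). Each returns a list of dicts, best first, with "p" (0 to 1); they miss things now and then, are a little off and sometimes report something else, mostly with a low value. They report only what shows in the picture. A call takes as long as a camera call. They do not tell look-alikes from the thing itself.
- manip.boxes_of(camera, name): "bbox" ([centre column, centre row, width, height] in pixels, round what is visible of it).
- manip.outline_of(camera, name): "mask" (384x512 bool, what is visible of it) and "bbox" ([centre column, centre row, width, height] in pixels, round what is visible of it).
- manip.pinpoint(camera, name): "at" ([column, row] in pixels: a listed point, or the origin of a listed thing).
The state is a dict: "clock": time; "joint_pos": joint angles; "joint_vel": joint speeds; "joint_efforts": joint torques, N m; "ee_pos": TCP position; "tool_rot": TCP orientation; "force": force on the tool from outside, world axes, zero at the start; "moment": the same for the moment, N m; "opening": finger opening in m; "finger_force": force on a finger pad.
Only numpy, scipy, OpenCV 4.12 (cv2) and the standard library are available. Lean on these libraries where they do the work, as an engineer would, in place of code of your own. Each camera call takes 0.05 s, during which the arm holds its last target. There are 200 camera calls.

## Working session

There is one attempt and no reset: what is moved stays moved. The work goes in short steps, Python scripts to look and compute and a shell command to move; the robot and the scene stay as the last step left them, time stands still between calls to the robot, and variables do not carry over. Pictures are saved under pics/ and viewed, at most 10 in all, crops included, and the job is handed in when it is done.

```bash
mkdir -p pics
cat > h.py <<'E'
import numpy as np, cv2
from cell import manip
def snap(c,fn=None):
    p,d=manip.camera(c)
    if fn: cv2.imwrite('pics/'+fn,p[:,:,::-1])
    return p,d
def ray(c,uv):
    k=manip.calibration(c); T=np.array(k['T'])
    q=cv2.undistortPoints(np.array(uv,float).reshape(-1,1,2),np.array(k['camera_matrix']),np.array(k['dist_coeffs'])).reshape(-1,2)
    return T,np.c_[q,np.ones(len(q))]
def at_z(c,uv,z):
    T,r=ray(c,uv); w=r@T[:3,:3].T; o=T[:3,3]
    return o+w*((z-o[2])/w[:,2])[:,None]
def at_d(c,uv,d):
    T,r=ray(c,uv); dd=[d[int(round(v)),int(round(u))] for u,v in np.array(uv).reshape(-1,2)]
    return (r*np.array(dd)[:,None])@T[:3,:3].T+T[:3,3]
E
python3 - <<'E'
from h import *
np.set_printoptions(precision=3,suppress=True)
print(manip.get_state(), manip.finger_overhang)
ims=[]
for c in('scene','top'):
    p,d=snap(c,c+'0.png'); print(c,np.array(manip.calibration(c)['T']))
    for n in('lid','grinder','lid_grip','socket','notch','half_pip','lock_pips','lug','jar_honey','pepper_pot','mug'):
        for r in manip.pinpoint(c,n)[:4]: print(n,round(r['p'],2),np.round(r['at'],1),at_d(c,[r['at']],d)[0])
E
```

```text
{'clock': 0.0, 'joint_pos': array([-1.296,  0.494,  1.346,  0.   ,  1.303, -0.095]), 'joint_vel': array([ 0.001, -0.001, -0.001,  0.001, -0.001, -0.001]), 'joint_efforts': array([ -0.   , -87.883, -38.185,   0.071,   0.053,  -0.   ]), 'ee_pos': array([ 0.226, -0.582,  0.238]), 'tool_rot': array([-0.001,  0.983,  0.184, -0.   ]), 'force': array([ 0.056, -0.9  ,  0.147]), 'moment': array([-0.065,  0.02 , -0.032]), 'finger_force': 0.0, 'opening': 0.090918837606102} 0.025
scene [[-0.665 -0.446  0.599 -0.063]
 [-0.747  0.382 -0.544  0.695]
 [ 0.013 -0.809 -0.587  0.707]
 [ 0.     0.     0.     1.   ]]
lid 0.87 [325.6 205.9] [ 0.466 -0.042  0.024]
lid 0.62 [295.  221.5] [0.474 0.073 0.025]
grinder 0.89 [247.6 257.3] [0.43  0.276 0.058]
lid_grip 0.95 [297.3 211.2] [0.482 0.058 0.047]
socket 0.65 [232.5 220.8] [0.524 0.244 0.089]
socket 0.57 [252.2 230.5] [0.485 0.215 0.067]
socket 0.36 [237.3 228.1] [0.504 0.245 0.08 ]
notch 0.69 [248.2 214.4] [0.601 0.128 0.   ]
notch 0.56 [235.5 231.4] [0.506 0.249 0.07 ]
half_pip 0.87 [232.8 221.6] [0.517 0.248 0.093]
half_pip 0.67 [331.5 194.6] [ 0.469 
[... 529 characters left out ...]
3 [221.8 240.1] [0.466 0.227 0.039]
lid_grip 0.98 [356.4 231.1] [ 0.481 -0.074  0.049]
lid_grip 0.56 [298.7 224. ] [0.5   0.051 0.021]
lid_grip 0.3 [258.3 161.6] [0.636 0.14  0.085]
socket 0.94 [213.5 237.9] [0.472 0.244 0.056]
notch 0.55 [199.9 227.7] [0.494 0.271 0.074]
half_pip 0.82 [210.9 214.8] [0.521 0.245 0.087]
lock_pips 0.84 [234.5 219.1] [0.511 0.194 0.088]
lock_pips 0.44 [213.4 240. ] [0.467 0.244 0.054]
lug 0.69 [354.9 216.9] [ 0.513 -0.078  0.026]
lug 0.66 [280.2 223.7] [0.501 0.094 0.025]
jar_honey 0.96 [257.1 165. ] [0.628 0.143 0.086]
jar_honey 0.24 [212.7 240.7] [0.465 0.245 0.058]
pepper_pot 0.7 [359.9 152.9] [ 0.65  -0.083  0.083]
mug 0.83 [206.8 157.9] [0.651 0.256 0.068]
```

Run:
```python
import cv2
p=cv2.imread('pics/top0.png')[130:290,165:405]
cv2.imwrite('pics/topc.png',cv2.resize(p,None,fx=3.3,fy=3.3,interpolation=2))
```

```text
(no output)
```

View pics/topc.png

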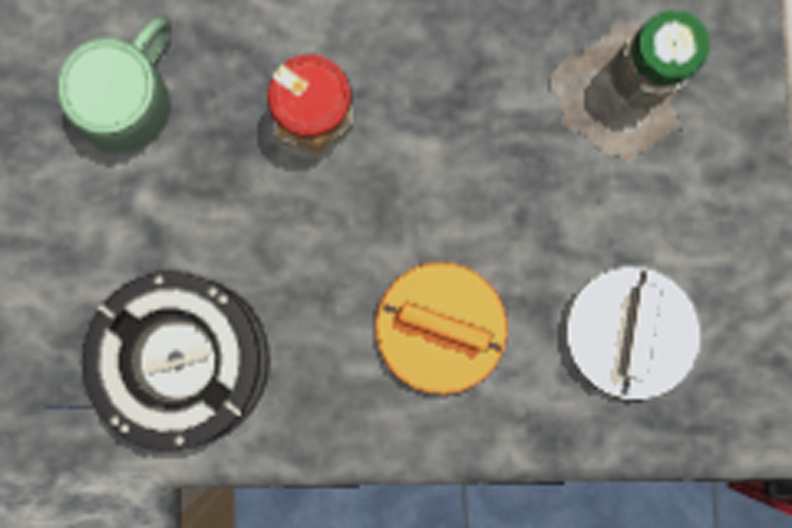

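View pics/scene0.png

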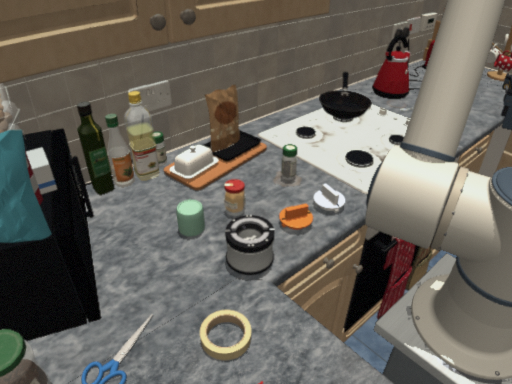

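White lid is at top-pixel (357,231). The orange look-alike at (299,230) is rejected; the lock is at the double pips (231,219)/(201,258), half-way at the single pips (213,215)/(219,263), and the notches at (202,228)/(232,249).

```bash
cat > m.py <<'E'
from h import *
np.set_printoptions(precision=4,suppress=True)
def cloud(c,d):
    v,u=np.where(d>0); T,r=ray(c,np.c_[u,v].astype(float)); return (r*d[v,u][:,None])@T[:3,:3].T+T[:3,3]
def pts(p,lo,hi,cx,cy,r): return p[(p[:,2]>lo)&(p[:,2]<hi)&(np.hypot(p[:,0]-cx,p[:,1]-cy)<r)]
def bar(P):
    a=P[:,:2]; c,(w,h),ang=cv2.minAreaRect(a.astype(np.float32)); m=a.mean(0); e=np.linalg.svd(a-m)[2][0]
    return np.array(c),m,np.degrees(np.arctan2(e[1],e[0]))%180,(w,h),len(a),P[:,2].mean()
E
python3 - <<'E'
from m import *
f=lambda L:np.array(L)/3.3+[165,130]
for n,L in(('ridge',[(105,312),(233,408)]),('single',[(160,280),(180,440)]),('double',[(218,295),(120,426)])):
    w=at_z('top',f(L),.092); e=w[0]-w[1]; print(n,w.mean(0),np.hypot(*e[:2])/2,np.degrees(np.arctan2(e[1],e[0])))
P={}
for c in('top','scene'):
    p,d=snap(c); q=cloud(c,d)
    print(c,'bar',bar(pts(q,.045,.07,.48,-.074,.05)))
    for n,lo,hi,x,y,r in(('disc',.018,.032,.48,-.074,.06),('rim',.084,.096,.47,.235,.075)):
        a=pts(q,lo,hi,x,y,r); print(n,cv2.minEnclosingCircle(a[:,:2].astype(np.float32)),a[:,2].mean(),len(a))
print([(r['p'],at_z('top',[r['at']],.043)) for r in manip.pinpoint('top','lid_grip')]) if 0 else 0
E
```

```text
ridge [0.4689 0.2331 0.092 ] 0.05201270239579911 52.66671018087985
single [0.4692 0.2322 0.092 ] 0.05172160138559079 6.923906273475292
double [0.4687 0.2326 0.092 ] 0.05223533513862195 -37.741365776745596
top bar (array([ 0.4825, -0.0803]), array([ 0.4825, -0.0792]), np.float64(167.5925403158094), (0.014655875973403454, 0.06326229125261307), 201, np.float64(0.05384841628372221))
disc ((0.4826725721359253, -0.08008882403373718), 0.04600667580962181) 0.022798220423246664 1029
rim ((0.4695078432559967, 0.23358377814292908), 0.05782576650381088) 0.08843366359858397 1427
scene bar (array([ 0.4832, -0.0765]), array([ 0.481 , -0.0746]), np.float64(168.6085331709678), (0.015958799049258232, 0.06606736034154892), 111, np.float64(0.05263971389577735))
disc ((0.4833175539970398, -0.07710908353328705), 0.046895045787096024) 0.023636155120574896 372
rim ((0.47144538164138794, 0.23629508912563324), 0.05971655994653702) 0.08906163064588077 925
```

Grinder centre is (0.469, 0.233) with notches at 52.3°. The lid is at (0.483, -0.080) with its bar at -12°. All sizes agree with the description (rim radius 58 mm, pips 52 mm, disc radius 46 mm). First I turn +0.58 about the tool's z, then shift.

```bash
cat > go.py <<'E'
from m import *
import sys
x,y,z,xa=map(float,sys.argv[1:5]); s=manip.get_state(); w,a,b,c=s['tool_rot']
from scipy.spatial.transform import Rotation as R
r=R.from_quat([a,b,c,w]); M=r.as_matrix(); cur=np.degrees(np.arctan2(M[1,0],M[0,0]))
print('t',s['clock'],'pos',s['ee_pos'],'xa',cur,'tilt',np.degrees(np.arccos(-M[2,2])),'turn z rad',-np.radians((xa-cur+180)%360-180))
print('shift cm in tool',100*M.T@(np.array([x,y,z])-s['ee_pos']),'F',s['force'],'M',s['moment'],'open',s['opening'],'grip',s['finger_force'],'q6',s['joint_pos'][5])
E
python3 -m inch '[0,0,0,0,0,0.145,1, 0,0,0,0,0,0.145,1, 0,0,0,0,0,0.145,1, 0,0,0,0,0,0.145,1, 1,-3.9,0,0,0,0,1, 1,-3.9,0,0,0,0,1, 1,-3.9,0,0,0,0,1, 1,-3.9,0,0,0,0,1, 1,-3.9,0,0,0,0,1, 1,-3.9,0,0,0,0,1, 1,-3.9,0,0,0,0,1, 1,-3.9,0,0,0,0,1]' && python3 go.py .483 -.0795 .15 -12
```

```text
clock: 2.5
ee_pos: [0.37, -0.2925, 0.2391]
tool_rot: [0.0, 0.995, -0.105, 0.0]
force: [0.3, -1.2, -0.2]
opening: 0.091
finger_force: 0.0
t 2.5 pos [ 0.37   -0.2925  0.2391] xa -12.000234694420426 tilt 0.02672084221674393 turn z rad -4.096190372274695e-06
shift cm in tool [  6.6198 -23.1882   8.9062] F [ 0.2533 -1.1675 -0.1849] M [ 0.0427  0.0008 -0.029 ] open 0.09102590185115356 grip 0.0 q6 0.9845283906650172
```

```bash
python3 -m inch '[0.9,-3.3,1,0,0,0,1, 0.9,-3.3,1,0,0,0,1, 0.9,-3.3,1,0,0,0,1, 0.9,-3.3,1,0,0,0,1, 0.9,-3.3,1,0,0,0,1, 0.9,-3.3,1,0,0,0,1, 0.9,-3.3,1,0,0,0,1, 0,0,0,0,0,0,1, 0,0,0,0,0,0,1]' && python3 go.py .483 -.0795 .053 -12
python3 - <<'E'
from m import *
p,d=snap('top'); q=cloud('top',d)
cv2.imwrite('pics/c1.png',cv2.resize(p[170:290,285:435,::-1],None,fx=4,fy=4))
for c in('scene',): p,d=snap(c); print(bar(pts(cloud(c,d),.045,.065,.483,-.0795,.04)))
E
```

```text
clock: 3.4
ee_pos: [0.4792, -0.0806, 0.1688]
tool_rot: [0.0, 0.995, -0.104, -0.0]
force: [0.6, -0.2, 0.6]
opening: 0.0913
finger_force: 0.0
t 3.4 pos [ 0.4792 -0.0806  0.1688] xa -11.88500399345493 tilt 0.025688140724760094 turn z rad 0.0020070589408566672
shift cm in tool [ 0.3583 -0.1879 11.5801] F [ 0.6049 -0.2285  0.5592] M [ 0.0275 -0.0224  0.0105] open 0.09125637618580888 grip 0.0 q6 1.488744664444454
(array([ 0.4843, -0.0774]), array([ 0.4814, -0.0747]), np.float64(169.34906749049554), (0.01627250574529171, 0.06566546112298965), 110, np.float64(0.05271888243925724))
```

View pics/c1.png

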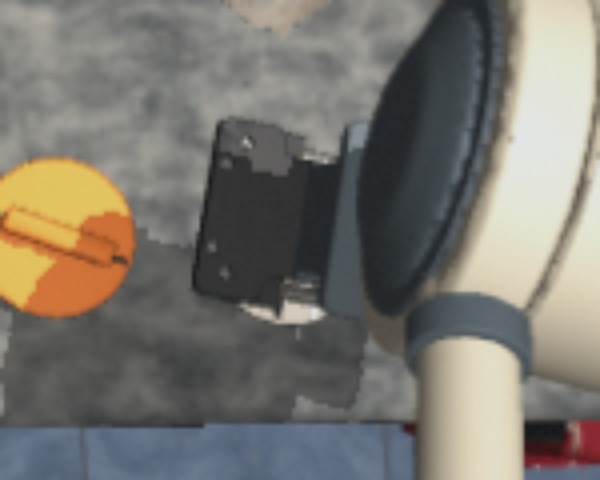

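The gripper (around top-pixel (350,222)) stands over the white lid, which peeks out below it. The orange lid is clear to the left. I go down to TCP z=0.053 (tips 3–4 mm above the disc) and grip.

```bash
python3 -m inch '[0.18,-0.1,3,0,0,0,1, 0.18,-0.1,3,0,0,0,1, 0,0,3,0,0,0,1, 0,0,1.6,0,0,0,1, 0,0,0.9,0,0,0,1, 0,0,0,0,0,0,1, 0,0,0,0,0,0,-1, 0,0,0,0,0,0,-1, 0,0,0,0,0,0,-1, 0,0,0,0,0,0,-1, 0,0,0,0,0,0,-1]' && python3 go.py .469 .233 .25 52.3
```

```text
clock: 4.6
ee_pos: [0.4832, -0.0799, 0.0542]
tool_rot: [0.0, 0.995, -0.104, 0.0]
force: [0.4, -0.5, 0.5]
opening: 0.0539
finger_force: 0.0
t 4.6 pos [ 0.4832 -0.0799  0.0542] xa -11.980850114218299 tilt 0.031169776445042013 turn z rad -1.1219124804740825
shift cm in tool [ -7.8749 -30.3094 -19.5835] F [ 0.411  -0.5174  0.5136] M [ 0.0334  0.0873 -0.011 ] open 0.05388681167610425 grip 0.0 q6 1.4941272248157609
```

```bash
python3 -m inch '[0,0,0,0,0,0,-1, 0,0,0,0,0,0,-1, 0,0,0,0,0,0,-1, 0,0,0,0,0,0,-1, 0,0,0,0,0,0,-1, 0,0,0,0,0,0,-1, 0,0,0,0,0,0,-1]' && python3 -m inch '[0,0,-1,0,0,0,-1, 0,0,-3,0,0,0,-1, 0,0,-3,0,0,0,-1, 0,0,-3,0,0,0,-1, 0,0,-3,0,0,0,-1, 0,0,-3,0,0,0,-1, 0,0,0,0,0,0,-1]'; python3 go.py .469 .233 .25 52.3
```

```text
clock: 5.3
ee_pos: [0.483, -0.0798, 0.0539]
tool_rot: [-0.0, 0.995, -0.104, -0.0]
force: [0.1, 0.3, -0.9]
opening: 0.0143
finger_force: 30.0
clock: 6.0
ee_pos: [0.4846, -0.0803, 0.218]
tool_rot: [0.001, 0.995, -0.104, 0.003]
force: [0.6, 0.3, -1.4]
opening: 0.0137
finger_force: 30.0
t 6.0 pos [ 0.4846 -0.0803  0.218 ] xa -11.981214539399378 tilt 0.3649666742283205 turn z rad -1.1219188408933694
shift cm in tool [ -8.0119 -30.3175  -3.2624] F [ 0.631   0.2521 -1.4314] M [-0.0175  0.0041  0.0188] open 0.01374233343479593 grip 29.99928653240204 q6 1.49413470617244
```

```bash
python3 -m inch '[-1,-3.8,0,0,0,0,-1, -1,-3.8,0,0,0,0,-1, -1,-3.8,0,0,0,0,-1, -1,-3.8,0,0,0,0,-1, -1,-3.8,0,0,0,0,-1, -1,-3.8,0,0,0,0,-1, -1,-3.8,0,0,0,0,-1, -1,-3.7,0,0,0,0,-1, 0,0,0,0,0,-0.14,-1, 0,0,0,0,0,-0.14,-1, 0,0,0,0,0,-0.14,-1, 0,0,0,0,0,-0.14,-1]' && python3 -m inch '[0,0,0,0,0,-0.14,-1, 0,0,0,0,0,-0.14,-1, 0,0,0,0,0,-0.14,-1, 0,0,0,0,0,-0.14,-1, 0,0,0,0,0,0,-1, 0,0,0,0,0,0,-1]' && python3 go.py .469 .233 .165 52.3
```

```text
clock: 7.2
ee_pos: [0.4672, 0.2331, 0.2136]
tool_rot: [0.0, 0.984, 0.177, -0.0]
force: [0.1, -0.7, -0.5]
opening: 0.0139
finger_force: 30.0
clock: 7.8
ee_pos: [0.4675, 0.2331, 0.2138]
tool_rot: [-0.0, 0.899, 0.438, -0.0]
force: [-0.2, 0.2, -2.0]
opening: 0.0135
finger_force: 30.0
t 7.8 pos [0.4675 0.2331 0.2138] xa 51.932549619649194 tilt 0.024464593502022174 turn z rad -0.006413218974827239
shift cm in tool [0.0891 0.1232 4.8782] F [-0.227   0.2233 -1.9549] M [-0.0698 -0.0408 -0.0269] open 0.013512491438022946 grip 29.998954832553864 q6 1.0125319572516993
```

Run:
```python
from m import *
ims=[]
for c in('top','scene'):
    p,d=snap(c); q=cloud(c,d)
    o=[r for r in manip.outline_of(c,'lid')]
    k=manip.calibration(c); T=np.array(k['T'])
    pc=(np.array([.4675,.2331,.18])-T[:3,3])@T[:3,:3]; uv=cv2.projectPoints(pc.reshape(1,1,3),np.zeros(3),np.zeros(3),np.array(k['camera_matrix']),np.array(k['dist_coeffs']))[0].ravel(); u,v=uv.astype(int); print(c,uv)
    ims.append(cv2.resize(p[max(v-50,0):v+50,max(u-60,0):u+60,::-1],(480,400)))
    a=pts(q,.174,.192,.4675,.2331,.06); print(len(a),a[:,2].mean())
    if len(a)>3: print(cv2.minEnclosingCircle(a[:,:2].astype(np.float32)))
    for r in manip.pinpoint(c,'lid_grip'): print(r['p'],r['at'],at_z(c,[r['at']],.203))
cv2.imwrite('pics/c2.png',cv2.resize(np.hstack(ims),(800,333)))
```

```text
top [209.7955 239.6966]
0 nan
0.97 [296.3, 226.2] [[0.489  0.0696 0.203 ]]
scene [251.3363 199.4636]
571 0.1841037345829861
((0.4666009247303009, 0.23605236411094666), 0.0461270771920681)
0.79 [295.4, 207.9] [[0.3636 0.2036 0.203 ]]
0.72 [249.2, 189.8] [[0.4739 0.2338 0.203 ]]
0.57 [232.9, 207.7] [[0.4477 0.3003 0.203 ]]<stdin>:9: RuntimeWarning: Mean of empty slice.
  ret = ret.dtype.type(ret / rcount)
```

View pics/c2.png

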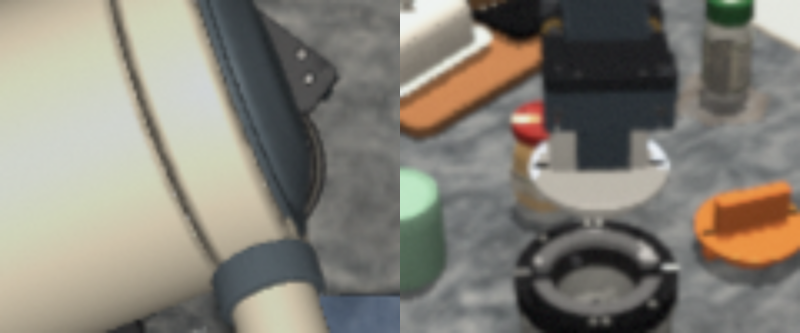

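The left view is blocked by the arm. In the right view the lid disc is at crop pixel (600,170), held flat, its marks parallel with the rim ridges at (522,270)/(672,268). I go lower and compare again from the scene camera.

```bash
python3 -m inch '[0.12,0.15,1,0,0,-0.006,-1, 0,0,2,0,0,0,-1, 0,0,2,0,0,0,-1, 0,0,0.3,0,0,0,-1, 0,0,0,0,0,0,-1, 0,0,0,0,0,0,-1]' && python3 go.py .469 .233 .126 52.3
python3 - <<'E'
from m import *
p,d=snap('scene','s3.png'); q=cloud('scene',d)
cv2.imwrite('pics/c3.png',cv2.resize(p[165:285,180:320,::-1],None,fx=5,fy=5,interpolation=2))
from scipy.optimize import least_squares
def edge(P,R):
    c,r=cv2.minEnclosingCircle(P[:,:2].astype(np.float32)); c=np.array(c)
    for _ in range(3):
        v=P[:,:2]-c; th=np.degrees(np.arctan2(v[:,1],v[:,0]))//10; rr=np.hypot(*v.T)
        e=np.array([P[(th==k)][rr[th==k].argmax(),:2] for k in set(th) if rr[th==k].max()>R-.006])
        c=least_squares(lambda s:np.hypot(*(e-s).T)-R,c,loss='soft_l1',f_scale=.001).x
    return c,len(e)
print('disc',edge(pts(q,.122,.141,.469,.235,.06),.046))
print('rim',edge(pts(q,.085,.096,.469,.235,.07),.058))
E
```

```text
clock: 8.7
ee_pos: [0.47, 0.2333, 0.1615]
tool_rot: [0.0, 0.897, 0.442, 0.0]
force: [-0.2, 0.1, -1.7]
opening: 0.014
finger_force: 30.0
t 8.7 pos [0.47   0.2333 0.1615] xa 52.5264815491791 tilt 0.04220728955207103 turn z rad 0.003952848728192975
shift cm in tool [-0.0914 -0.0635  3.5477] F [-0.2279  0.1199 -1.6508] M [-0.0226 -0.0155 -0.0389] open 0.013967472499901832 grip 29.999300837516785 q6 1.0009315818540507
disc (array([0.4695, 0.2357]), 26)
rim (array([0.4697, 0.2357]), 25)
```

View pics/c3.png

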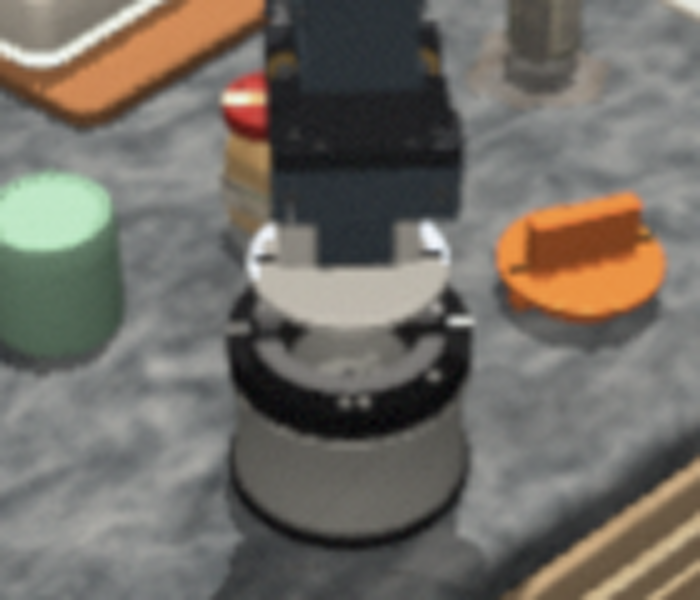

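The lid at (347,270) sits concentric above the rim (centres within 0.3 mm), notches at (280,328)/(415,328) in line with its bar. Lowering.

```bash
python3 -m inch '[0,0,0.9,0,0,0,-1, 0,0,0.5,0,0,0,-1, 0,0,0.4,0,0,0,-1, 0,0,0.4,0,0,0,-1, 0,0,0,0,0,0,-1]' && python3 go.py .469 .233 .1254 52.3
```

```text
clock: 9.25
ee_pos: [0.4694, 0.2331, 0.1384]
tool_rot: [-0.0, 0.897, 0.442, -0.0]
force: [-0.6, 0.3, -2.1]
opening: 0.0141
finger_force: 30.0
t 9.25 pos [0.4694 0.2331 0.1384] xa 52.52687540536065 tilt 0.051732303580192346 turn z rad 0.003959722815340285
shift cm in tool [-0.0297 -0.0255  1.2959] F [-0.6116  0.2913 -2.1062] M [ 0.0162 -0.0228  0.0029] open 0.014061619544404786 grip 29.999317824840546 q6 1.00091337163216
```

Lug bottoms are now about 5 mm below the rim with no contact force. Continuing down to the seat.

```bash
python3 -m inch '[0,0,0.5,0,0,0,-1, 0,0,0.4,0,0,0,-1, 0,0,0.25,0,0,0,-1, 0,0,0.1,0,0,0,-1, 0,0,0,0,0,0,-1, 0,0,0,0,0,0,-1]' && python3 go.py .469 .233 .1254 52.3
```

```text
clock: 9.85
ee_pos: [0.4697, 0.2332, 0.1265]
tool_rot: [-0.0, 0.897, 0.442, 0.0]
force: [0.2, 0.7, -1.0]
opening: 0.0138
finger_force: 30.0
t 9.85 pos [0.4697 0.2332 0.1265] xa 52.52604245228195 tilt 0.009126096779880726 turn z rad 0.0039451850416021075
shift cm in tool [-0.0617 -0.0444  0.11  ] F [ 0.1516  0.683  -0.9975] M [-0.0296 -0.0663  0.013 ] open 0.01378299164195269 grip 29.99930441379547 q6 1.000954922775735
```

```bash
python3 -m inch '[0,0,0.1,0,0,0,-1, 0,0,0,0,0,0,-1, 0,0,0,0,0,0,-1]' && python3 -m inch '[0,0,0.05,0,0,0,-1, 0,0,0,0,0,0,-1, 0,0,0,0,0,0,-1]' && python3 go.py .469 .233 .1254 7.3;  python3 - <<'E'
from m import *
p,d=snap('scene'); q=cloud('scene',d); a=pts(q,.085,.105,.469,.235,.043); print(len(a),np.median(a[:,2]),a[:,2].std())
cv2.imwrite('pics/c4.png',cv2.resize(p[180:285,190:310,::-1],None,fx=5,fy=5,interpolation=2))
E
```

```text
clock: 10.15
ee_pos: [0.4697, 0.2332, 0.1255]
tool_rot: [-0.0, 0.897, 0.443, 0.0]
force: [0.0, -0.7, -0.2]
opening: 0.0139
finger_force: 30.0
clock: 10.45
ee_pos: [0.4697, 0.2332, 0.1253]
tool_rot: [0.0, 0.897, 0.443, 0.0]
force: [-1.4, 0.4, 8.5]
opening: 0.0139
finger_force: 30.0
t 10.45 pos [0.4697 0.2332 0.1253] xa 52.53088333661566 tilt 0.02275699926235327 turn z rad 0.7894278378093817
shift cm in tool [-0.0601 -0.0432 -0.0055] F [-1.3873  0.4481  8.4686] M [-0.1496  0.4595  0.0209] open 0.013854712503663196 grip 30.001391172409058 q6 1.0009130336959087
415 0.09581618812992354 0.0023365169402791903
```

View pics/c4.png

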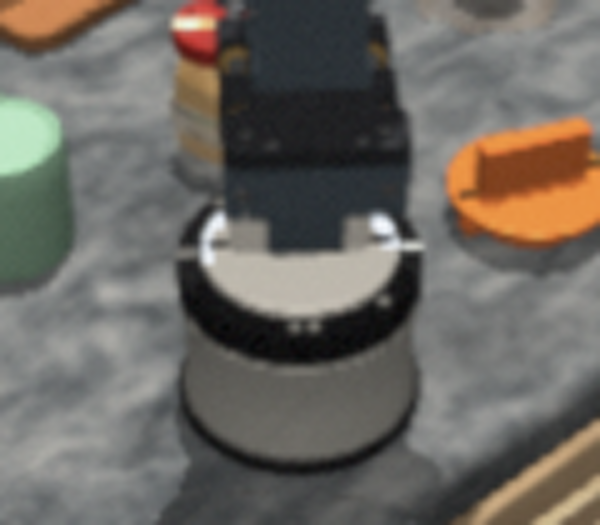

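The lid is down on the rim: disc top at 0.096 m, TCP z as predicted, 8 N push. It is flat, centred at (300,265) and not yet turned. Next, the clockwise half-turn in two stages.

```bash
python3 -m inch '[0,0,0,0,0,0.08,-1, 0,0,0,0,0,0.08,-1, 0,0,0,0,0,0.08,-1, 0,0,0,0,0,0.08,-1, 0,0,0,0,0,0.08,-1, 0,0,0,0,0,0,-1]' && python3 go.py .4697 .2332 .1253 7.4
```

```text
clock: 11.1
ee_pos: [0.4699, 0.2332, 0.1253]
tool_rot: [0.0, 0.967, 0.254, 0.0]
force: [-1.4, -1.2, 5.0]
opening: 0.0138
finger_force: 30.0
t 11.1 pos [0.4699 0.2332 0.1253] xa 29.42987163062263 tilt 0.043451615132181785 turn z rad 0.3844937937460571
shift cm in tool [-0.0218 -0.011   0.0026] F [-1.4181 -1.2196  5.0157] M [-0.1626  0.2912 -0.0325] open 0.013751055497225486 grip 30.00200718641281 q6 1.4040873214615728
```

```bash
python3 -m inch '[0,0,0,0,0,0.08,-1, 0,0,0,0,0,0.08,-1, 0,0,0,0,0,0.08,-1, 0,0,0,0,0,0.08,-1, 0,0,0,0,0,0.065,-1, 0,0,0,0,0,0,-1, 0,0,0,0,0,0,-1, 0,0,0,0,0,0,-1, 0,0,0,0,0,0,-1, 0,0,0,0,0,0,-1]' && python3 go.py .4697 .2332 .1253 7.4;  python3 - <<'E'
from m import *
p,d=snap('scene'); q=cloud('scene',d); a=pts(q,.085,.105,.469,.235,.043); print(len(a),np.median(a[:,2]),a[:,2].std())
cv2.imwrite('pics/c5.png',cv2.resize(p[180:285,190:310,::-1],None,fx=5,fy=5,interpolation=2))
E
```

```text
clock: 12.1
ee_pos: [0.4698, 0.2335, 0.1253]
tool_rot: [-0.0, 0.998, 0.066, 0.0]
force: [-2.3, 2.3, 6.4]
opening: 0.014
finger_force: 30.0
t 12.1 pos [0.4698 0.2335 0.1253] xa 7.545401180586074 tilt 0.05081466353353768 turn z rad 0.0025377293375139077
shift cm in tool [-0.0153  0.0322  0.0044] F [-2.3425  2.2649  6.3774] M [ 0.4588  0.4714 -0.0037] open 0.013985130898397521 grip 30.00120609998703 q6 1.7859426908189688
439 0.09553784669031329 0.0021573887587764146
```

View pics/c5.png

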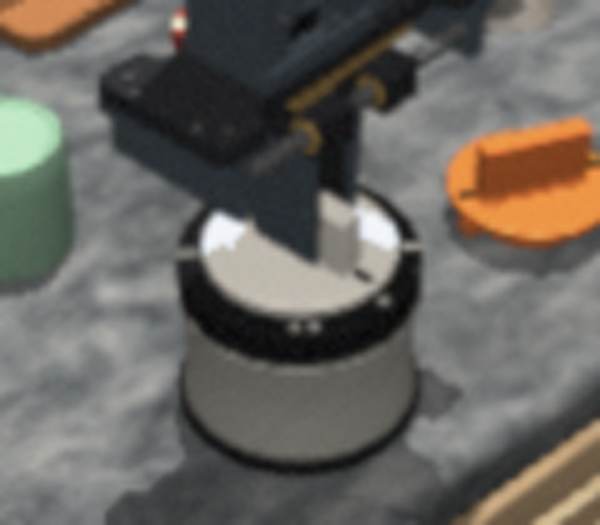

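The grip bar's end mark at (360,273) points at the single pip at (384,300), well short of the double pips at (305,327). The lid is flat, down and gripped at 30 N, so I am handing in.

```bash
python3 -c "
from cell import manip; print(manip.finish_job())"
```

```text
the job is handed in; nothing more can be done
None
```

I fitted the white lid, turned it 45° clockwise to the single pips, and handed the job in while gripping it (30 N) flat and fully down on the rim; the hand-in returned no verdict.

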